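Pin the hold-down arm into its bench bracket

TASK

Fit the wooden hold-down arm into its bench bracket: set its round eye down in the saddle between the two steel cheeks, with its foot on the wooden rest block. Then draw the steel lock pin out from under the low offcut shelf and push it through both cheeks and the eye until the shoulder of its square grip is fully home against a cheek. Leave the arm and the pin in place, and do not knock over the white glue jar.

Things in the scene. Friction and masses are not known exactly. Their poses are not given: they have to be found in the camera images.
- clamp_grip (a point): Loose hold-down arm of brown wood, 30 mm thick (its y), 169 mm long, 48 mm tall at its round eye, 0.16 kg, standing on eye and foot. This point: on the mid-line of its straight bar, near the centre of mass; the bar reaches 13 mm above and below it, its underside 16 mm above the bench. +x points along the bar to the eye, z up. Grip it across its thickness.
- clamp_eye (a point): Centre of the arm's round eye (outer diameter 48 mm) with a 20 mm hole through it along the arm's y; 58 mm ahead (+x) of and 5 mm below clamp_grip; 24 mm above the arm's underside. Same axes as the arm.
- clamp_foot (a point): Middle of the underside of the arm's foot (30 x 30 mm, thin cork sole), 128 mm behind (-x) the eye and 24 mm below the eye's centre.
- bracket_axis (a point): Fixed bracket: point on the axis of its two cheek holes, midway between them, 62 mm above the bench. y: hole axis; z up; the arm's foot end must point to -x. Steel cheeks 10 mm thick, 56 mm long, gap 37 mm, outer faces 28.5 mm from this point, tops 25 mm above it, 17 mm holes. The V saddle between them, open upwards, carries the eye with its centre at this point.
- bracket_rest (a point): Centre of the top of the bracket's wooden rest block for the arm's foot, 122 mm to -x of bracket_axis and 24 mm below it; top 45 mm (x) by 60 mm (y), 38 mm above the bench. Block and cheeks stand on one plywood base 12 mm high, 80 mm wide in y, reaching from 170 mm to -x of bracket_axis to 45 mm to +x. Same axes.
- pin_grip (a point): Loose steel lock pin, 150 mm long, 0.25 kg, lying flat: square grip 28 x 28 x 65 mm, then a round 14 mm shank. This point: centre of the square grip, on the pin's axis, 14 mm above the bench (the shank lies 7 mm clear of it). +x points to the nose. At the start the grip and 12 to 22 mm of the shank are under the low shelf; the rest of the shank sticks out.
- pin_shoulder (a point): Centre of the pin's shoulder, the flat face where the square grip meets the shank, 32.5 mm ahead (+x) of pin_grip; the pin's centre of mass is near it. Same axes as the pin.
- pin_tip (a point): End of the pin's nose, 85 mm ahead of pin_shoulder. The last 18 mm of the shank taper from 14 mm to 6 mm diameter. Same axes as the pin.
- shelf_edge (a point): Fixed low plank shelf with offcuts on top. This point: middle of the lower front edge of its board, 42 mm above the bench. Board 14 mm thick, 260 mm wide (x), reaching 130 mm back (-y); open in front, to +y, where the pin sticks out. Legs 16 mm thick at x = +-122 mm. Offcuts start 40 mm behind the edge, up to 120 mm above the bench.
- jar: White glue jar, 56 mm diameter, 85 mm tall, standing on the bench; origin at the centre of its underside, z up through its lid.
There are look-alikes about, which are no part of the job. What is meant by the part that bears clamp_grip is not red, and is the larger of those in its own colour.

How it is judged:
On the way, in this order (a step that is already met when the one before it is completed fails the run):
1. the arm's eye sits in the saddle between the cheeks and its foot on the rest block (distance between clamp_eye and bracket_axis below 0.008 m and angle between the x axis of clamp_eye and the x axis of bracket_axis, either way round below 0.15 rad and x of clamp_foot in the frame of bracket_axis below -0.1 m and z of clamp_foot in the frame of bracket_axis below -0.018 m), for 0.2 s.
2. the pin has gone through the first cheek into the eye (distance between pin_shoulder and bracket_axis below 0.083 m and angle between the x axis of pin_shoulder and the y axis of bracket_axis, either way round below 0.2 rad and x of pin_tip in the frame of bracket_axis between -0.009 and 0.009 m and z of pin_tip in the frame of bracket_axis between -0.009 and 0.009 m), for 0.1 s.
At the end, for the whole second after the job is handed in: The pin runs through both cheeks and the eye, in line with the holes (about 7 degrees), its shoulder within about 4 mm of a cheek's outer face; the eye's centre is within 8 mm of the bracket_axis point, the foot on its rest block (within 6 mm); the glue jar stands upright (distance between pin_shoulder and bracket_axis below 0.0335 m and angle between the x axis of pin_shoulder and the y axis of bracket_axis, either way round below 0.12 rad and distance between clamp_eye and bracket_axis below 0.008 m and x of clamp_foot in the frame of bracket_axis below -0.1 m and z of clamp_foot in the frame of bracket_axis below -0.018 m and distance between pin_tip and bracket_axis below 0.063 m and angle between jar's own z axis and vertical below 0.3 rad); the robot touches nothing.
It fails at once if the glue jar is knocked over (angle between jar's own z axis and vertical above 0.6 rad).
It also fails if it takes over 59 s, if anything falls off the work surface, if the arm or the gripper's body presses on something with over 40 N, if the wrist force passes 120 N, or if a joint passes its speed limit or range.

ROBOT

A 6-joint arm with a two-finger parallel gripper is mounted at the origin on the work surface. World frame = base frame: x ahead of the robot, y to its left, z up, the work surface at z = 0. Lengths are in m, angles in rad, forces in N, time in s.
With the tool pointing down it reaches from about 0.275 to 1 m from the base axis. Payload 8.4 kg.
Tool frame: the origin (TCP) lies on the centre line of the jaws, within the pads' length; the fingertips stand 19 mm ahead of it and the grasp point (between the pads) is the TCP; z points along the fingers, y is the line along which they close (so a half turn about z gives the same grasp; the last joint's range is limited). The gripper opens to 85 mm and grips with 20 to 120 N. Pads are 22 mm wide; open, the fingers measure 114 mm over their backs; the gripper's body (76 mm by 85 mm) begins 54 mm behind the grasp point. The pads swing forward as they close: fully open they stand 13 mm farther back than shut.
Start: joints at [-1.276, 0.353, 1.633, -0, 1.155, -0.002], TCP at [0.183, -0.598, 0.25] pointing down, gripper open.
Joint ranges: [-2.63, 2.63], [-0.92, 2.1], [0.06, 2.66], [-1.3, 4.44], [0, 2.69], [-3.02, 3.02]. Speed limits (rad/s): [2.22, 2.22, 2.79, 3.14, 3.14, 3.14].

INTERFACE

Orientations are given as a 3x3 rotation matrix whose columns are the frame's x, y, z axes.
In Python, from rig import manip, gripper_open, grasp, kin, cams, workorder, readout gives the robot as it stands. Calls block until the motion is done:
- manip.move_pose(position, orientation): joint-space move of the TCP to a pose.
- manip.move_straight(position, speed=0.15, rot=None): straight line of the TCP; rot=None keeps the orientation; speed is the mean speed in m/s.
- manip.set_joints(angles): joint-space move.
- gripper_open() and grasp(): open the fingers fully, or close them until they stop; the grip force is fixed at half the most.
- manip.wait(seconds).
- kin.inverse_kinematics(position, orientation): joint angles nearest the present ones, or None.
- cams.camera(name): name is "scene" or "top"; returns (picture, depth): 400x640x3 uint8, blue, green, red; 400x640 float32, m along the optical axis (not along the pixel's ray), 0 where there is no reading.
- cams.camera_info(name): a dict with "fx", "fy", "cx", "cy" (pixels), "world_to_cam" (4x4, takes a point from world to camera coordinates). Camera axes: x right, y up, looking along -z (the intrinsics and any distortion apply to the point x, -y, -z); pixel columns grow to the right and rows downward; lengths in m; the calibration is good to about 2 mm. A picture is of the moment at which its call begins. camera_info takes no time and is no camera call.
A pose or a line that the arm cannot do raises manip.MotionError and nothing moves.
- workorder.job_done(): hands the job in; it is judged then, once.
Trained networks look in the newest picture that a camera, given by its name, has taken for a name from the list of things; names that differ only in an ending like _2 or _b are one class to them, and where a whole thing is asked for, a point or a joint stands for the part that bears it (a point fixed in the world has none). Each returns a list of dicts, best first, with "p" (0 to 1); they miss things now and then, are a little off and sometimes report something else, mostly with a low value. They report only what shows in the picture. A call takes as long as a camera call. They do not tell look-alikes from the thing itself.
- cams.spot_in(name, camera): "xyz" ([x, y, z] in m, in world coordinates, good to about 4 mm: the middle of the surface that is visible of it).
Readings, each from a call of its own:
- readout.current_clock(): time.
- readout.current_joint_positions(): joint angles.
- readout.current_qd(): joint speeds.
- readout.current_joint_torque(): joint torques, N m.
- readout.current_ee_pos(): TCP position.
- readout.current_tcp_rot(): TCP orientation.
- readout.current_force(): force on the tool from outside, world axes, zero at the start.
- readout.current_ft_torque(): the same for the moment, N m.
- readout.current_grip_width(): finger opening in m.
- readout.current_gripper_force(): force on a finger pad.
Only numpy, scipy, OpenCV 4.12 (cv2) and the standard library are available. Lean on these libraries where they do the work, as an engineer would, in place of code of your own. Each camera call takes 0.05 s, during which the arm holds its last target. There are 200 camera calls.

## Working session

There is one attempt and no reset: what is moved stays moved. The work goes in short steps, each a Python script; the robot and the scene stay as the last script left them, time stands still between calls to the robot, and variables do not carry over. Pictures are saved under pics/ and viewed, at most 10 in all, crops included, and the job is handed in when it is done.

```bash
mkdir -p pics; ls; cat > h.py <<'E'
import numpy as np, cv2
from rig import manip, gripper_open, grasp, kin, cams, workorder, readout
def cloud(name):
    im,d=cams.camera(name); I=cams.camera_info(name)
    v,u=np.mgrid[0:400,0:640]
    P=np.stack([(u-I["cx"])/I["fx"]*d,-(v-I["cy"])/I["fy"]*d,-d,np.ones_like(d)],-1)
    W=P@np.linalg.inv(np.array(I["world_to_cam"])).T
    W[d==0]=np.nan
    return im,W[...,:3]
def pix(name,p):
    I=cams.camera_info(name); q=np.array(I["world_to_cam"])@np.r_[p,1]
    return np.array([I["cx"]+I["fx"]*q[0]/-q[2], I["cy"]-I["fy"]*q[1]/-q[2]])
E
python3 - <<'E'
from h import *
for n in("scene","top"):
    im,W=cloud(n); cv2.imwrite(f"pics/{n}0.png",im); np.save(f"{n}0.npy",W)
    I=cams.camera_info(n); print({k:v for k,v in I.items() if k!="world_to_cam"}, np.linalg.inv(I["world_to_cam"])[:3,3].round(3))
    for t in("clamp_grip","clamp_eye","clamp_foot","bracket_axis","bracket_rest","pin_grip","pin_shoulder","pin_tip","shelf_edge","jar"):
        print(n,t,[(np.round(r["xyz"],3).tolist(),round(r["p"],2),pix(n,r["xyz"]).round().tolist()) for r in cams.spot_in(t,n)[:4]])
print(readout.current_clock())
E
```

```text
pics
{'fx': 434.0950027486228, 'fy': 434.0950027486228, 'cx': 317.8478168972387, 'cy': 196.25556066655295} [ 0.942 -0.589  1.082]
scene clamp_grip [([0.497, 0.339, 0.037], 0.83, [369.0, 132.0]), ([0.478, 0.215, 0.027], 0.69, [343.0, 153.0]), ([0.744, 0.271, 0.041], 0.56, [426.0, 178.0])]
scene clamp_eye [([0.501, 0.341, 0.042], 0.97, [370.0, 131.0]), ([0.745, 0.274, 0.043], 0.67, [427.0, 178.0]), ([0.474, 0.218, 0.024], 0.64, [343.0, 153.0])]
scene clamp_foot [([0.498, 0.34, 0.04], 0.88, [369.0, 131.0]), ([0.743, 0.281, 0.046], 0.77, [428.0, 175.0]), ([0.477, 0.216, 0.03], 0.56, [343.0, 153.0])]
scene bracket_axis [([0.538, 0.004, 0.014], 0.86, [320.0, 209.0])]
scene bracket_rest [([0.532, 0.002, 0.014], 0.63, [318.0, 208.0]), ([0.497, 0.34, 0.041], 0.53, [369.0, 130.0])]
scene pin_grip [([0.576, -0.257, 0.018], 0.52, [274.0, 282.0])]
scene pin_shoulder [([0.574, -0.258, 0.017], 0.61, [274.0, 282.0])]
scene pin_tip [([0.575, -0.255, 0.019], 0.39, [275.0, 281.0])]
scene shelf_edge [([0.565, -0.373, 0.054], 0.71, [240.0, 308.0])]
scene jar [([0.413, -0.169, 0.064], 0.85, [247.0, 219.0]
[... 433 characters left out ...]
1.0])]
top clamp_foot [([0.491, 0.346, 0.044], 0.84, [176.0, 221.0]), ([0.469, 0.226, 0.025], 0.74, [229.0, 232.0]), ([0.726, 0.291, 0.042], 0.62, [205.0, 121.0]), ([0.571, -0.267, 0.018], 0.29, [443.0, 193.0])]
top bracket_axis [([0.509, 0.017, 0.011], 0.88, [320.0, 217.0])]
top bracket_rest [([0.508, 0.019, 0.011], 0.84, [319.0, 218.0]), ([0.573, -0.27, 0.019], 0.66, [444.0, 192.0])]
top pin_grip [([0.572, -0.271, 0.018], 0.64, [445.0, 193.0])]
top pin_shoulder [([0.488, 0.341, 0.043], 0.71, [178.0, 222.0]), ([0.511, 0.018, 0.011], 0.4, [320.0, 216.0])]
top pin_tip [([0.574, -0.265, 0.02], 0.57, [442.0, 191.0])]
top shelf_edge [([0.533, -0.361, 0.056], 0.83, [491.0, 209.0])]
top jar []
1.1
```

View pics/scene0.png

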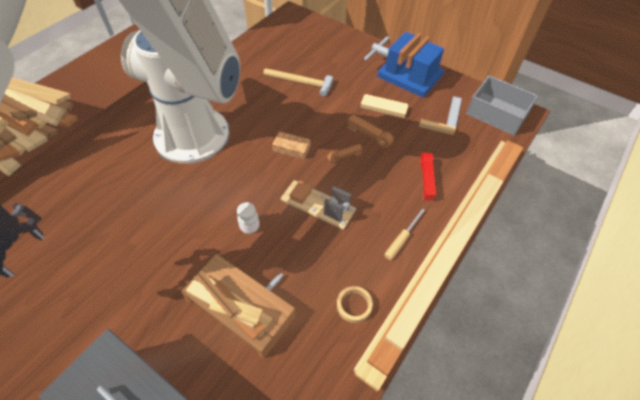

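View pics/top0.png

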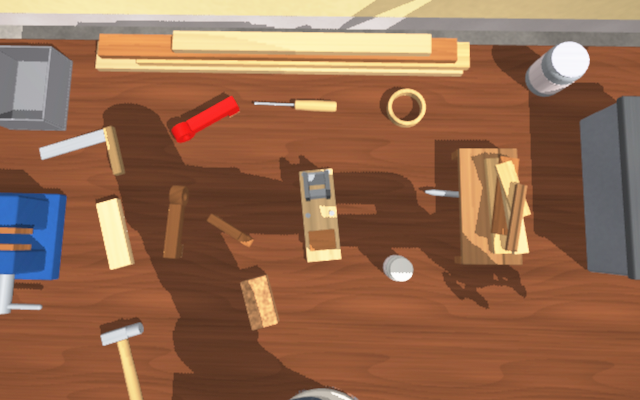

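The arm candidates in the top picture are red at (205,119), large brown at (175,222) and small brown at (230,231). "Not red, larger in its own colour" points to (175,222). The bracket's cheeks are at (317,185), with the foot rest towards the bottom. The pin shank is at (440,193), in front of the shelf edge at u≈459, and the jar is at (398,268). Next I'll check this choice in a close crop and measure.

```bash
python3 - <<'E'
import numpy as np, cv2
im=cv2.imread("pics/top0.png")
a=cv2.resize(im[160:280,150:350],None,fx=4,fy=4,interpolation=cv2.INTER_CUBIC)
b=cv2.resize(im[170:220,410:480],(800,570),interpolation=cv2.INTER_CUBIC)[0:0]
cv2.imwrite("pics/crop1.png",a)
W=np.load("top0.npy")
def box(W,c,r,z0,z1):
    m=(np.hypot(W[...,0]-c[0],W[...,1]-c[1])<r)&(W[...,2]>z0)&(W[...,2]<z1); P=W[m]
    (cx,cy),(w,h),a=cv2.minAreaRect(P[:,:2].astype(np.float32)*1000)
    print(len(P),"c",round(cx,1),round(cy,1),"wh",round(w,1),round(h,1),"ang",round(a,1),"z pct",np.percentile(P[:,2],[5,50,95]).round(4)); return P
print("bench",np.nanpercentile(W[290:330,300:380,2],[5,50,95]) )
box(W,(.489,.345),.11,.012,.08); box(W,(.489,.345),.11,.03,.08)
box(W,(.472,.223),.08,.012,.08)
print("bracket"); box(W,(.51,.017),.15,.006,.1); box(W,(.51,.017),.15,.028,.048); 
P=box(W,(.57,.017),.07,.07,.1)
print("pin");P=box(W,(.572,-.265),.06,.006,.032)
print("jar");box(W,(.413,-.169),.06,.06,.1)
print("shelf");P=box(W,(.54,-.40),.25,.05,.062)
E
```

```text
bench [-0.00407682 -0.00131879  0.00137801]
1375 c 487.1 301.1 wh 131.7 168.8 ang 86.7 z pct [0.0204 0.0403 0.0462]
1046 c 486.3 301.2 wh 131.7 167.3 ang 86.7 z pct [0.0335 0.0412 0.0468]
475 c 473.1 224.9 wh 117.3 20.8 ang 60.0 z pct [0.0223 0.0278 0.0323]
bracket
3095 c 514.7 17.7 wh 215.1 80.0 ang 6.8 z pct [0.0083 0.0121 0.0814]
799 c 521.1 18.4 wh 176.7 59.9 ang 6.7 z pct [0.0333 0.037  0.046 ]
243 c 576.3 25.0 wh 55.2 56.7 ang 6.6 z pct [0.0788 0.0822 0.0853]
pin
185 c 571.4 -266.0 wh 76.1 14.2 ang 86.2 z pct [0.0124 0.0174 0.0214]
jar
456 c 397.3 -158.9 wh 48.1 48.5 ang 52.9 z pct [0.0796 0.0834 0.0857]
shelf
4485 c 545.2 -449.0 wh 292.8 308.7 ang 0.2 z pct [0.0514 0.0542 0.0584]
```

View pics/crop1.png

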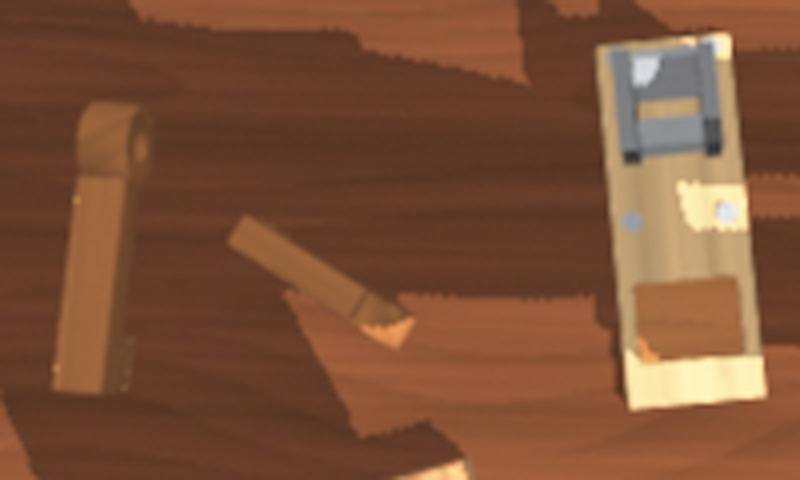

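```bash
python3 - <<'E'
import numpy as np, cv2
W=np.load("top0.npy")
def comp(seed,z0,z1):
    m=((W[...,2]>z0)&(W[...,2]<z1)).astype(np.uint8); n,l=cv2.connectedComponents(m); k=l[seed[1]-2:seed[1]+3,seed[0]-2:seed[0]+3]; k=k[k>0][0]
    P=W[l==k]; r=cv2.minAreaRect(P[:,:2].astype(np.float32)*1000); e=P[:,:2]-P[:,:2].mean(0)
    d=np.linalg.svd(e,full_matrices=False)[2][0]; d*=np.sign(d[np.argmax(abs(d))])
    print(len(P),np.round(r[0]+r[1]+(r[2],),1),"pca",np.degrees(np.arctan2(d[1],d[0])).round(1),"z",np.percentile(P[:,2],[5,50,95]).round(4)); return P,d
for z0 in(.012,.03,.036):
    P,d=comp((175,222),z0,.08)
    t=P[:,:2]@d; n=P[:,:2]@np.array([-d[1],d[0]])
    b=(t<t.max()-.055)&(P[:,2]>.037); print(" t range",t.min(),t.max()," bar n", np.percentile(n[b],[2,50,98]).round(4), "bar z",np.median(P[b,2]), "bar yaw",np.degrees(np.arctan(np.polyfit(t[b],n[b],1)[0])))
    c=d*(t.max()-.024)+np.array([-d[1],d[0]])*np.mean(np.percentile(n[b],[2,98])); print(" eye est",c, "grip est",c-.058*d)
# pin: ridge line
m=(W[...,2]>.008)&(W[...,2]<.03)&(abs(W[...,0]-.572)<.03)&(W[...,1]>-.318)&(W[...,1]<-.2)
P=W[m]; print("pin",len(P),P.min(0),P.max(0))
R=P[P[:,2]>.014]; f=np.polyfit(R[:,1],R[:,0],1); print("x=f(y)",f,"dir deg",np.degrees(np.arctan2(1,f[0])))
for y in np.arange(-.31,-.215,.01):
    q=P[abs(P[:,1]-y)<.005]
    if len(q):print(round(y,3),len(q),q[:,0].min().round(4),q[:,0].max().round(4),q[:,2].max().round(4))
s=W[185:205,440:480]; print("shelf row z",np.round(W[180,445:470,2],3),np.round(W[180,445:470,1],3))
E
```

```text
1196 [490.  350.7  32.3 168.8  86.7] pca -3.1 z [0.0199 0.0408 0.0466]
 t range 0.3859516057143124 0.5547141523880216  bar n [0.3626 0.3764 0.3911] bar z 0.04110784914722998 bar yaw -0.2310869945460526
 eye est [0.55028404 0.34766014] grip est [0.49236861 0.35079112]
1032 [489.2 350.8  32.3 167.3  86.7] pca -3.2 z [0.0344 0.0413 0.0468]
 t range 0.38536125633115453 0.5526170887664474  bar n [0.3633 0.3771 0.3917] bar z 0.04110627947058826 bar yaw -0.02127713155379901
 eye est [0.54875405 0.34760048] grip est [0.49084344 0.35081938]
960 [488.8 350.8  32.3 166.4  86.6] pca -3.3 z [0.0379 0.0414 0.047 ]
 t range 0.38465373964303307 0.5510635233210717  bar n [0.3641 0.3778 0.3925] bar z 0.0411015695455379 bar yaw -0.09375052477146437
 eye est [0.5478777 0.3474614] grip est [0.48997303 0.35078548]
pin 185 [ 0.56238786 -0.30360368  0.01036166] [ 0.57848765 -0.22813207  0.02374218]
x=f(y) [0.06754047 0.58879506] dir deg 86.1360845055681
-0.3 25 0.5624 0.5744 0.0222
-0.29 25 0.5627 0.577 0.0237
-0.28 25 0.5643 0.5765 0.0221
-0.27 24 0.5639 0.5761 0.0227
-0.26 24 0.566 0.5785 0.0218
-0.25 28 0.566 0.578 0.0214
-0.24 23 0.5664 0.5783 0.0209
-0.23 11 0.5703 0.5759 0.0214
shelf row z [-0.001 -0.001 -0.002 -0.002 -0.003  0.    -0.001 -0.003 -0.001 -0.004
  0.    -0.004 -0.004 -0.002  0.046  0.054  0.054  0.054  0.058  0.055
  0.053  0.051  0.054  0.053  0.055] [-0.279 -0.281 -0.284 -0.286 -0.289 -0.29  -0.293 -0.296 -0.297 -0.301
 -0.302 -0.305 -0.308 -0.31  -0.296 -0.296 -0.298 -0.3   -0.301 -0.304
 -0.307 -0.31  -0.311 -0.313 -0.315]
```

The crop confirms it: the eye is at the top (crop (110,140)) and the foot at the bottom, and the small brown arm is clearly shorter. The measured length is 168.8 mm and the bar top is at 41 mm, both matching the description. Next I'll pick up the arm.

```bash
cat >> h.py <<'E'
def Ry(a):  # tool down, tool y along world angle a
    y=np.array([np.cos(a),np.sin(a),0]); z=np.array([0,0,-1.]); return np.c_[np.cross(y,z),y,z]
def best(p,a):
    q0=np.array(readout.current_joint_positions()); c=[]
    for k in(0,np.pi):
        q=kin.inverse_kinematics(p,Ry(a+k))
        if q is not None: c.append((np.abs(np.array(q)-q0).max(),a+k,q))
    c.sort(key=lambda t:t[0]); return c[0]
def st(s=""): print(s,"t",round(readout.current_clock(),2),"p",np.round(readout.current_ee_pos(),4),"F",np.round(readout.current_force(),1),"w",round(readout.current_grip_width(),4),"gf",round(readout.current_gripper_force(),1))
E
python3 - <<'E'
from h import *
g=np.array([.492,.3508]); a=np.radians(90-3.1)
_,a,q=best([*g,.13],a); print("a",a,np.round(q,2)); st()
manip.move_pose([*g,.13],Ry(a)); st("above")
manip.move_straight([*g,.030],speed=.15); st("down")
grasp(); st("grasped")
manip.move_straight([*g,.14],speed=.2); st("lift")
print(cams.camera_info and readout.current_joint_positions())
im,W=cloud("top"); cv2.imwrite("pics/top1.png",im); np.save("top1.npy",W)
im,W=cloud("scene"); cv2.imwrite("pics/scene1.png",im); np.save("scene1.npy",W)
a=cv2.imread("pics/top1.png")[130:330,100:350]; b=im[60:200,280:455]
cv2.imwrite("pics/crop2.png",np.hstack([cv2.resize(a,(400,320)),cv2.resize(b,(400,320))]))
E
```

```text
a 1.5166911199830724 [ 0.62  0.46  1.78 -0.    0.91 -0.9 ]
 t 1.1 p [ 0.1828 -0.5977  0.2503] F [ 0.   0.8 -0.2] w 0.0855 gf 0.0
above t 4.6 p [0.4924 0.3503 0.1301] F [-0.4 -0.3  0.3] w 0.0853 gf 0.0
down t 5.42 p [0.4925 0.3511 0.0306] F [-0.5  0.4  0.5] w 0.0854 gf 0.0
grasped t 5.97 p [0.4923 0.351  0.0306] F [-0.7 -1.8  4.9] w 0.029 gf 58.9
lift t 6.67 p [0.4914 0.3504 0.1391] F [-0.3 -0.1 -2.6] w 0.0293 gf 59.2
[ 6.16942461e-01  4.44444637e-01  1.77192165e+00  3.97841891e-05
  9.26445359e-01 -8.99773283e-01]
```

View pics/crop2.png

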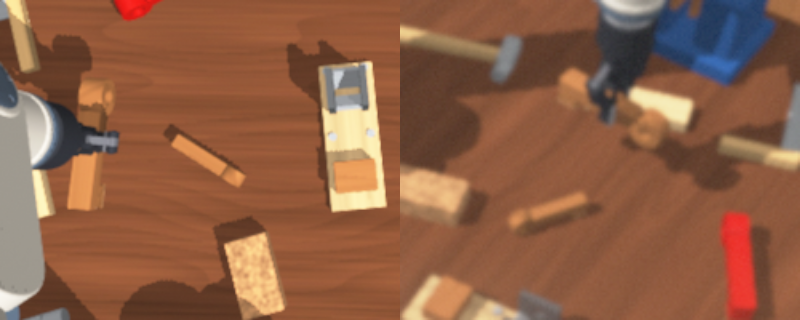

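The arm is held level in the jaws. Left half: the eye is at about (97,95). Right half: the eye is at about (645,130). Next I'll carry it above the bracket and take one look there.

```bash
python3 - <<'E'
from h import *
B=np.array([.5765,.025,.062]); th=np.radians(6.7); d=np.array([np.cos(th),np.sin(th),0])
# actual grip of arm: arm yaw -3.1 deg w.r.t. tool y = 86.9deg
tgt=B-.058*d+[0,0,.006]
up=tgt+[0,0,.075]
_,a,q=best(up,np.pi/2+th); print(a,np.round(q,2))
manip.move_pose(up,Ry(a)); st("over")
for n in("top","scene"):
    im,W=cloud(n); cv2.imwrite(f"pics/{n}2.png",im); np.save(f"{n}2.npy",W)
    m=(W[...,2]>.11)&(W[...,2]<.175)&(np.hypot(W[...,0]-.56,W[...,1]-.02)<.09)
    print(n,m.sum())
    p=pix(n,B).astype(int); c=im[max(p[1]-60,0):p[1]+60,p[0]-50:p[0]+50]; cv2.imwrite(f"pics/c_{n}2.png",cv2.resize(c,(400,480),interpolation=cv2.INTER_CUBIC)); print(p)
cv2.imwrite("pics/crop3.png",np.hstack([cv2.imread(f"pics/c_{n}2.png") for n in("top","scene")]))
for n in("top","scene"): print(n,[(np.round(r["xyz"],3).tolist(),round(r["p"],2)) for r in cams.spot_in("clamp_eye",n)])
E
```

```text
1.6877333866785167 [ 0.03  0.33  1.95 -0.    0.86 -1.66]
over t 8.03 p [0.5191 0.0189 0.1429] F [ 0.7  0.4 -2.1] w 0.029 gf 59.2
top 109
[316 185]
scene 575
[335 201]
top [([0.475, 0.229, 0.024], 0.97), ([0.464, 0.008, 0.155], 0.81), ([0.73, 0.293, 0.044], 0.67)]
scene [([0.545, 0.012, 0.155], 0.71), ([0.481, 0.226, 0.023], 0.62), ([0.747, 0.276, 0.045], 0.55)]
```

View pics/crop3.png

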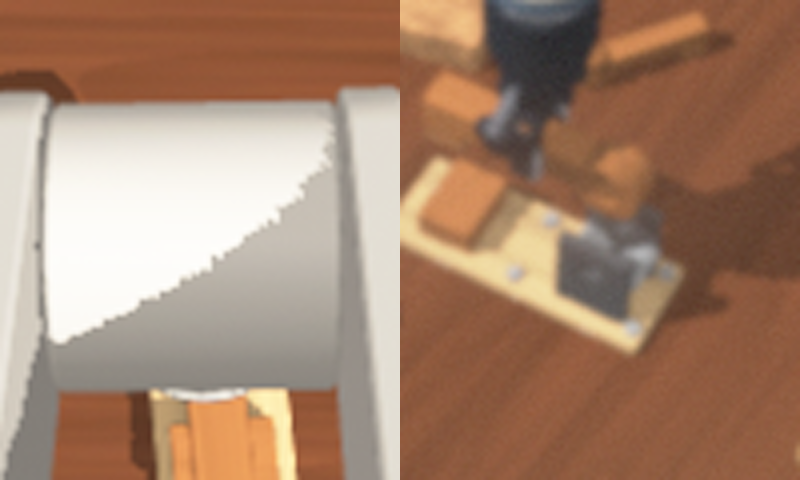

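The top camera only sees the robot's forearm here. In the scene view the eye sits just above the cheeks (eye at crop (620,180), cheeks at (605,250)). I'll measure the eye against the cheeks in the scene depth.

```bash
python3 - <<'E'
import numpy as np
W=np.load("scene2.npy"); S0=np.load("scene0.npy")
B=np.array([.5765,.025,.062]); th=np.radians(6.7); R=np.array([[np.cos(th),-np.sin(th),0],[np.sin(th),np.cos(th),0],[0,0,1]])
q=lambda W:(W.reshape(-1,3)-B)@R
def s(n,P): print(n,len(P),np.percentile(P,[1,50,99],axis=0).round(4).tolist() if len(P) else "")
for nm,w in(("0",S0),("2",W)):
    p=q(w); c=p[(abs(p[:,0])<.05)&(abs(p[:,1])<.05)&(p[:,2]>.012)&(p[:,2]<.032)]
    s("cheeks"+nm,c); s(" -y cheek",c[c[:,1]<-.01]); s(" +y cheek",c[c[:,1]>.01])
p=q(W); e=p[(p[:,0]>-.03)&(p[:,0]<.05)&(abs(p[:,1])<.04)&(p[:,2]>.043)&(p[:,2]<.115)]
s("eye",e); 
f=e[(e[:,1]<-.010)&(abs(e[:,2]-.076)<.02)]; s("eye -y face",f)
x=e[abs(e[:,2]-.076)<.006]; print("xmax by y"); 
for y in np.arange(-.018,.019,.004):
    k=x[abs(x[:,1]-y)<.002]; print(round(y,3),len(k),k[:,0].max().round(4) if len(k) else "")
t=e[e[:,2]>.092]; s("eye top",t)
b=p[(p[:,0]>-.16)&(p[:,0]<-.075)&(abs(p[:,1])<.035)&(p[:,2]>.04)&(p[:,2]<.115)]; s("rear bar",b)
fy=b[(b[:,2]>.065)&(b[:,2]<.085)&(b[:,1]<-.008)]; s(" rear -y face",fy); tb=b[b[:,2]>.09]; s(" rear top",tb)
E
```

```text
cheeks0 187 [[-0.0237, -0.0297, 0.0122], [0.0046, -0.017, 0.0201], [0.031, 0.03, 0.0274]]
 -y cheek 94 [[-0.0242, -0.0299, 0.0126], [0.0049, -0.0259, 0.0207], [0.0312, -0.0175, 0.0258]]
 +y cheek 93 [[-0.0231, 0.0168, 0.012], [0.004, 0.0209, 0.02], [0.0309, 0.0305, 0.0277]]
cheeks2 130 [[-0.0232, -0.03, 0.0121], [0.0139, -0.0231, 0.0208], [0.0313, 0.028, 0.0257]]
 -y cheek 97 [[-0.0236, -0.0302, 0.012], [0.0053, -0.026, 0.0209], [0.0313, -0.0167, 0.0257]]
 +y cheek 33 [[0.0135, 0.0168, 0.0129], [0.0227, 0.0214, 0.02], [0.0311, 0.0292, 0.025]]
eye 347 [[-0.0297, -0.0155, 0.054], [0.0015, -0.0078, 0.0895], [0.0267, 0.016, 0.1003]]
eye -y face 134 [[-0.0298, -0.0156, 0.0568], [-0.0034, -0.0133, 0.0786], [0.0264, -0.0102, 0.0955]]
xmax by y
-0.018 1 -0.0121
-0.014 31 0.0264
-0.01 11 0.0277
-0.006 2 0.0255
-0.002 3 0.0267
0.002 3 0.0271
0.006 2 0.0272
0.01 1 0.0266
0.014 2 0.0266
0.018 0 
eye top 132 [[-0.0283, -0.0155, 0.0921], [0.0022, -0.0012, 0.0959], [0.0204, 0.0159, 0.1011]]
rear bar 241 [[-0.141, -0.0162, 0.053], [-0.1187, -0.0097, 0.09], [-0.0924, 0.0144, 0.0955]]
 rear -y face 58 [[-0.1398, -0.0161, 0.0654], [-0.1188, -0.0135, 0.0746], [-0.0949, -0.0109, 0.0846]]
 rear top 121 [[-0.139, -0.0151, 0.0901], [-0.1166, 0.001, 0.0921], [-0.0917, 0.0145, 0.0957]]
```

The eye is within 1 mm of the cheek centre in x and y, so I'll lower it.

```bash
python3 - <<'E'
from h import *
B=np.array([.5765,.025,.062]); th=np.radians(6.7); d=np.array([np.cos(th),np.sin(th),0])
tgt=B-.058*d+[0,0,.006]
p=tgt+[0,0,.012]; manip.move_straight(p,speed=.12); st("near")
f0=np.array(readout.current_force())
for h in(.008,.006,.004,.003,.002,.001,.0):
    manip.move_straight(tgt+[0,0,h],speed=.04); f=np.array(readout.current_force()); print(h,np.round(f,1))
    if np.linalg.norm(f-f0)>12: break
gripper_open(); st("open")
up=np.array(readout.current_ee_pos())+[0,0,.09]; manip.move_straight(up,speed=.25); st("up")
manip.set_joints([-.8]+list(readout.current_joint_positions())[1:]); st("aside")
im,W=cloud("top"); cv2.imwrite("pics/top3.png",im); np.save("top3.npy",W)
im2,W2=cloud("scene"); np.save("scene3.npy",W2)
cv2.imwrite("pics/crop4.png",np.hstack([cv2.resize(im[150:270,270:470],(500,300)),cv2.resize(im2[160:300,220:360],(300,300))]))
R=np.array([[np.cos(th),-np.sin(th),0],[np.sin(th),np.cos(th),0],[0,0,1]])
for w in(W,W2):
    p=(w.reshape(-1,3)-B)@R
    b=p[(abs(p[:,0])<.04)&(abs(p[:,1])<.016)&(p[:,2]>.019)&(p[:,2]<.03)]; print("eye top",len(b),np.percentile(b,[2,50,98],axis=0).round(4).tolist())
    b=p[(p[:,0]>-.16)&(p[:,0]<-.03)&(abs(p[:,1])<.03)&(p[:,2]>.01)&(p[:,2]<.03)]; print("bar top",len(b),np.percentile(b,[1,50,99],axis=0).round(4).tolist())
E
```

```text
near t 8.9 p [0.5192 0.0183 0.0803] F [ 0.1 -0.1 -1.6] w 0.029 gf 59.2
0.008 [ 0.6  0.1 -1.6]
0.006 [-0.7  0.1 -1.8]
0.004 [ 0.5 -0.2 -2.3]
0.003 [ 0.7  0.  -1.5]
0.002 [-0.3 -0.4 -2. ]
0.001 [ 0.3  0.3 -1.4]
0.0 [-2.  -0.4  5.7]
open t 11.24 p [0.5189 0.0182 0.068 ] F [ 0.3  0.2 -0.4] w 0.0855 gf 0.0
up t 11.75 p [0.5191 0.0182 0.1586] F [-0.6  0.1 -0.4] w 0.0855 gf 0.0
aside t 13.3 p [ 0.3634 -0.3709  0.1584] F [-0.1  0.5  0.2] w 0.0858 gf 0.0
eye top 165 [[-0.035, -0.0133, 0.0192], [-0.0006, 0.0003, 0.0216], [0.013, 0.0143, 0.0251]]
bar top 724 [[-0.1431, -0.0143, 0.0128], [-0.088, 0.0003, 0.0166], [-0.0312, 0.0149, 0.0203]]
eye top 103 [[-0.0363, -0.0152, 0.0192], [0.001, -0.0012, 0.0218], [0.0185, 0.013, 0.0263]]
bar top 358 [[-0.1396, -0.016, 0.0105], [-0.0838, -0.0029, 0.0174], [-0.0307, 0.0152, 0.0219]]
```

View pics/crop4.png

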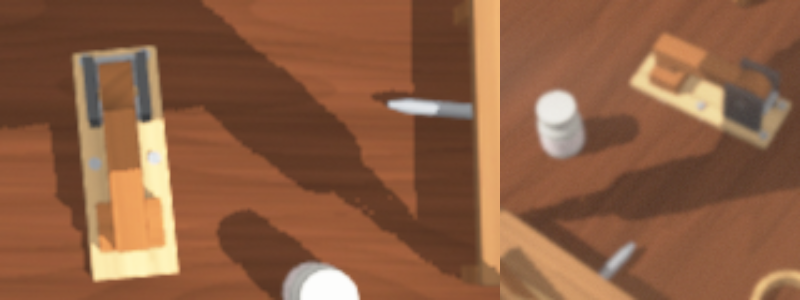

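The arm is seated: in the crop the eye is between the cheeks at (118,80) and the foot is on the rest at (125,235). The jar is upright at (320,290). The pin nose is at (390,105) with the shelf edge at u≈472. Next I'll pull the pin out.

```bash
python3 - <<'E'
from h import *
al=np.radians(86.1); d=np.array([np.cos(al),np.sin(al),0])
g=np.array([.5711,-.258,.022])
_,a,q=best(g+[0,0,.09],al-np.pi/2); print(a,np.round(q,2))
manip.move_pose(g+[0,0,.09],Ry(a)); st("above")
manip.move_straight(g,speed=.12); st("down")
grasp(); st("grasp")
manip.move_straight(g+.125*d,speed=.1); st("pulled")
gripper_open(); st("open")
manip.move_straight(np.array(readout.current_ee_pos())+[0,0,.10],speed=.25)
manip.set_joints([readout.current_joint_positions()[0]-.45]+list(readout.current_joint_positions())[1:]); st("aside")
im,W=cloud("top"); np.save("top4.npy",W)
im2,W2=cloud("scene"); np.save("scene4.npy",W2)
cv2.imwrite("pics/crop5.png",np.hstack([cv2.resize(im[130:250,300:500],(500,300)),cv2.resize(im2[180:320,220:360],(300,300))]))
for w in(W,W2):
    P=w.reshape(-1,3); P=P[(abs(P[:,0]-.578)<.05)&(P[:,1]>-.29)&(P[:,1]<-.045)&(P[:,2]>.008)&(P[:,2]<.04)]
    print(len(P),np.percentile(P,[1,50,99],axis=0).round(4).tolist())
    for y in np.arange(-.26,-.09,.01):
        k=P[abs(P[:,1]-y)<.005]
        if len(k): print(round(y,3),len(k),np.percentile(k[:,0],[3,97]).round(4),np.percentile(k[:,2],95).round(4))
E
```

```text
-0.06806784082777884 [-0.43  0.51  1.74 -0.    0.9  -0.36]
above t 14.58 p [ 0.5708 -0.258   0.112 ] F [ 0.7 -0.2 -0.4] w 0.0854 gf 0.0
down t 15.48 p [ 0.5715 -0.2583  0.0226] F [-0.8 -0.5  0.3] w 0.0853 gf 0.0
grasp t 16.14 p [ 0.5713 -0.2581  0.0222] F [1.2 0.5 2.5] w 0.0118 gf 58.4
pulled t 17.54 p [ 0.5797 -0.1332  0.022 ] F [0.2 3.6 2.8] w 0.0118 gf 58.5
open t 18.25 p [ 0.5796 -0.1333  0.022 ] F [ 0.7 -0.   0.4] w 0.0853 gf 0.0
aside t 19.83 p [ 0.4643 -0.3713  0.1221] F [0.9 0.1 0.3] w 0.0856 gf 0.0
580 [[0.5579, -0.2518, 0.01], [0.5739, -0.2011, 0.0243], [0.5873, -0.1076, 0.0293]]
-0.25 42 [0.5576 0.5838] 0.0284
-0.24 56 [0.5575 0.5835] 0.0283
-0.23 54 [0.5583 0.5859] 0.0288
-0.22 60 [0.5588 0.5856] 0.0281
-0.21 57 [0.5592 0.5858] 0.0289
-0.2 54 [0.56   0.5877] 0.0287
-0.19 59 [0.5606 0.5861] 0.0284
-0.18 28 [0.5694 0.5814] 0.0201
-0.17 25 [0.5692 0.581 ] 0.021
-0.16 23 [0.569  0.5817] 0.0224
-0.15 29 [0.571 0.583] 0.021
-0.14 24 [0.5711 0.5828] 0.021
-0.13 23 [0.5709 0.5825] 0.0204
-0.12 24 [0.5728 0.5851] 0.0226
-0.11 19 [0.5749 0.5826] 0.0188
-0.1 3 [0.5779 0.582 ] 0.0172
435 [[0.562, -0.2525, 0.0085], [0.5805, -0.2083, 0.0241], [0.591, -0.1065, 0.0315]]
-0.25 48 [0.5624 0.5875] 0.0304
-0.24 50 [0.5629 0.5888] 0.031
-0.23 43 [0.5621 0.5899] 0.0294
-0.22 45 [0.5633 0.5899] 0.0304
-0.21 45 [0.5626 0.5902] 0.0311
-0.2 43 [0.5647 0.591 ] 0.0303
-0.19 30 [0.5654 0.591 ] 0.0297
-0.18 17 [0.574  0.5841] 0.0224
-0.17 18 [0.5743 0.5854] 0.0232
-0.16 16 [0.5742 0.5867] 0.0236
-0.15 17 [0.5739 0.5867] 0.0225
-0.14 19 [0.5743 0.5872] 0.0215
-0.13 15 [0.574 0.587] 0.0225
-0.12 16 [0.5757 0.5872] 0.0216
-0.11 11 [0.5781 0.5864] 0.0198
-0.1 1 [0.5839 0.5839] 0.0181
```

View pics/crop5.png

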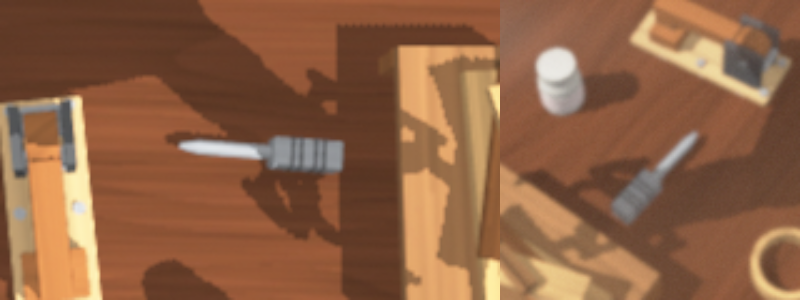

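The pin is fully out: nose at crop (180,145), shoulder at (270,155), rear of the grip at (343,155), all clear of the shelf. The jar is upright. The jaws centred the shank at x=0.5797, so robot x reads about 2.5 mm above the top camera. Now I'll grasp the square grip and line up in front of the hole.

```bash
cat >> h.py <<'E'
B=np.array([.579,.025,.062]); th=np.radians(6.7); v=np.array([-np.sin(th),np.cos(th),0])
BR=np.array([[np.cos(th),-np.sin(th),0],[np.sin(th),np.cos(th),0],[0,0,1]])
def tcp(s,dx=0,dz=0): return B+s*v+BR[:,0]*dx+[0,0,.008+dz]   # s: TCP along hole axis
def look(W):
    p=(W.reshape(-1,3)-B)@BR
    c=p[(abs(p[:,0])<.05)&(abs(p[:,1])<.05)&(p[:,2]>.012)&(p[:,2]<.032)&(abs(p[:,1])>.016)]
    print("cheeks",len(c),np.percentile(c,[1,99],axis=0).round(4).tolist())
    for y in np.arange(-.125,-.025,.01):
        k=p[(abs(p[:,1]-y)<.005)&(abs(p[:,0])<.02)&(abs(p[:,2])<.02)]
        if len(k): print(round(y,3),len(k),"x",np.percentile(k[:,0],[3,97]).round(4),"z",np.percentile(k[:,2],[3,97]).round(4))
E
python3 - <<'E'
from h import *
al=np.radians(86.3); d=np.array([np.cos(al),np.sin(al),0])
g=np.array([.5744,-.220,.022])+.010*d
_,a,q=best(g+[0,0,.08],al-np.pi/2)
manip.move_pose(g+[0,0,.08],Ry(a)); manip.move_straight(g,speed=.12); st("down")
grasp(); st("grasp")
manip.move_straight(g+[0,0,.075],speed=.2); st("lift")
T=tcp(-.151); _,a,q=best(T,th); print(a,np.round(q,2))
manip.move_pose(T,Ry(a)); st("pre")
im,W=cloud("top"); im2,W2=cloud("scene"); np.save("top5.npy",W); np.save("scene5.npy",W2)
cv2.imwrite("pics/crop6.png",np.hstack([cv2.resize(im[130:250,270:430],(400,300)),cv2.resize(im2[170:290,240:400],(400,300))]))
look(W); look(W2)
E
```

```text
down t 21.56 p [ 0.5754 -0.2105  0.0225] F [ 0.1 -0.1  0.1] w 0.0851 gf 0.0
grasp t 22.12 p [ 0.5755 -0.2101  0.0226] F [-0.3  0.1  5.6] w 0.027 gf 60.5
lift t 22.65 p [ 0.5745 -0.2098  0.0964] F [-0.3  1.  -3.2] w 0.0267 gf 59.4
0.11693705988362008 [-0.21  0.55  1.79 -0.    0.8  -0.33]
pre t 23.11 p [ 0.5953 -0.1235  0.0676] F [ 0.5  1.3 -2.5] w 0.0269 gf 59.3
cheeks 240 [[-0.0302, -0.0279, 0.014], [0.0248, 0.0287, 0.0236]]
-0.105 22 x [-0.009   0.0021] z [-0.0017  0.0045]
-0.095 26 x [-0.01    0.0032] z [-0.0057  0.005 ]
-0.085 29 x [-0.0096  0.0019] z [-0.0025  0.0052]
-0.075 27 x [-0.0102  0.0032] z [-0.0036  0.004 ]
-0.065 27 x [-0.0097  0.0015] z [-0.0041  0.0037]
-0.055 25 x [-0.0091  0.0024] z [-0.005   0.0033]
-0.045 13 x [-0.0072  0.0007] z [-0.0064  0.001 ]
cheeks 159 [[-0.0236, -0.0294, 0.0125], [0.0286, 0.0319, 0.0264]]
-0.075 3 x [0.0055 0.0075] z [-0.0024  0.0018]
-0.065 9 x [0.0008 0.006 ] z [-0.0013  0.0061]
-0.055 10 x [-0.0029  0.0047] z [-0.0008  0.0036]
-0.045 4 x [-0.0014  0.0014] z [-0.0028  0.0024]
-0.035 1 x [-0.0129 -0.0129] z [-0.0174 -0.0174]
```

View pics/crop6.png

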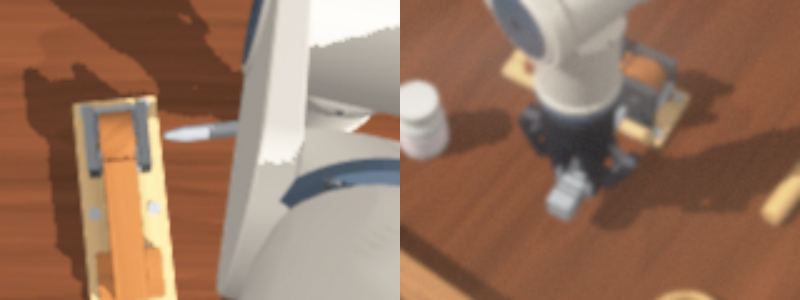

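In the top half the nose is at (168,135), lined up with the right cheek at (145,135) between the cheek's ends. The TCP hadn't settled when the picture was taken, so I'll wait, re-measure the line, and correct.

```bash
python3 - <<'E'
from h import *
T=tcp(-.151); manip.move_straight(T,speed=.05); manip.wait(.3); st("settled"); print(T)
Ws=[cloud("top")[1] for _ in range(4)]; W=np.nanmedian(Ws,axis=0); look(W)
p=(W.reshape(-1,3)-B)@BR
k=p[(p[:,1]<-.06)&(p[:,1]>-.12)&(abs(p[:,0]+.003)<.012)&(abs(p[:,2])<.02)]
# circle fit radius 7: axis x,z linear in y
from scipy.optimize import least_squares
f=lambda a: np.hypot(k[:,0]-a[0]-a[1]*(k[:,1]+.06),k[:,2]-a[2]-a[3]*(k[:,1]+.06))-.007
r=least_squares(f,[-.003,0,0,0],loss="soft_l1",f_scale=.001); print("axis at y=-.06: x,sx,z,sz",r.x.round(4))
n=p[(abs(p[:,0])<.012)&(abs(p[:,2])<.02)&(p[:,1]<-.03)]; print("tip y",np.percentile(n[:,1],99.5))
bs=p[(p[:,1]>-.038)&(p[:,1]<.038)&(p[:,0]>-.16)&(p[:,0]<.04)&(abs(p[:,2]+.05)<.008)]; print("base z",np.median(bs[:,2])+.062)
for s in(1,-1):
    c=p[(abs(p[:,1]-s*.0235)<.005)&(p[:,2]>.018)&(p[:,2]<.03)]; print("cheek",s,np.percentile(c[:,0],[1,99]).round(4),"z",np.median(c[:,2]).round(4))
E
```

```text
settled t 23.76 p [ 0.5966 -0.1251  0.0701] F [-0.1 -0.2 -2.3] w 0.0269 gf 59.3
[ 0.59661728 -0.12496877  0.07      ]
cheeks 239 [[-0.0302, -0.0279, 0.0145], [0.0249, 0.0286, 0.0223]]
-0.115 1 x [0.0035 0.0035] z [0.0019 0.0019]
-0.105 30 x [-0.0088  0.004 ] z [-0.0009  0.0062]
-0.095 26 x [-0.0084  0.0036] z [-0.0015  0.0063]
-0.085 30 x [-0.0081  0.0038] z [-0.0001  0.0059]
-0.075 26 x [-0.0087  0.0047] z [-0.0019  0.0057]
-0.065 29 x [-0.008   0.0036] z [0.0004 0.0057]
-0.055 20 x [-0.0073  0.002 ] z [-0.      0.0042]
-0.045 10 x [-0.0058  0.0008] z [-0.0026  0.002 ]
axis at y=-.06: x,sx,z,sz [-0.0024 -0.0157 -0.002   0.0037]
tip y -0.04682259599396671
base z 0.010710530957814463
cheek 1 [-0.0288  0.0248] z 0.0206
cheek -1 [-0.0288  0.0244] z 0.0203
```

Shank and cheek centres agree within 0.5 mm in x and about 0.5 mm in z, and the yaw is under 1° off. I'll insert in guarded steps.

```bash
python3 - <<'E'
from h import *
f0=np.array(readout.current_force())@BR; dx,dz=0.,.0004; s=-.151
for s in np.r_[np.arange(-.143,-.060,.008),np.arange(-.059,-.0445,.002)]:
    manip.move_straight(tcp(s,dx,dz),speed=.05 if s<-.06 else .03)
    f=np.array(readout.current_force())@BR-f0; print(round(s,3),"f(x,axis,z)",np.round(f,1),"d",round(dx*1e3,1),round(dz*1e3,1))
    if f[1]<-22 or np.linalg.norm(f)>45: break
    if abs(f[0])>4: dx+=np.clip(f[0]*5e-5,-.0006,.0006)
    if abs(f[2])>4: dz+=np.clip(f[2]*5e-5,-.0006,.0006)
np.save("ins.npy",[s,dx,dz]); st("end")
_,W=cloud("scene"); im,_=cloud("top"); cv2.imwrite("pics/top6.png",im)
p=(W.reshape(-1,3)-B)@BR
g=p[(p[:,1]<-.032)&(p[:,1]>-.13)&(abs(p[:,0])<.02)&(abs(p[:,2])<.02)]; print("pin y",len(g),np.percentile(g[:,1],[1,5,50,95,99]).round(4) if len(g) else "")
E
```

```text
-0.143 f(x,axis,z) [-0.2  0.8  0.2] d 0.0 0.4
-0.135 f(x,axis,z) [-0.5 -0.7  0.1] d 0.0 0.4
-0.127 f(x,axis,z) [-0.4  0.9 -0.9] d 0.0 0.4
-0.119 f(x,axis,z) [-0.3 -0.  -0.2] d 0.0 0.4
-0.111 f(x,axis,z) [-0.4 -0.3 -0. ] d 0.0 0.4
-0.103 f(x,axis,z) [-1.  -1.1  0.3] d 0.0 0.4
-0.095 f(x,axis,z) [-1.2 -0.6 -0. ] d 0.0 0.4
-0.087 f(x,axis,z) [-0.3 -0.8 -1.2] d 0.0 0.4
-0.079 f(x,axis,z) [ 0.  -0.4  0.3] d 0.0 0.4
-0.071 f(x,axis,z) [-1.4 -0.8  0.2] d 0.0 0.4
-0.063 f(x,axis,z) [-0.2 -1.  -1.4] d 0.0 0.4
-0.059 f(x,axis,z) [-1.4  0.1 -0.2] d 0.0 0.4
-0.057 f(x,axis,z) [-0.1 -0.4  0. ] d 0.0 0.4
-0.055 f(x,axis,z) [-0.7 -0.1 -0.3] d 0.0 0.4
-0.053 f(x,axis,z) [-1.5  0.4  0.2] d 0.0 0.4
-0.051 f(x,axis,z) [-0.5 -0.  -0.5] d 0.0 0.4
-0.049 f(x,axis,z) [-0.7 -8.4 -0.6] d 0.0 0.4
-0.047 f(x,axis,z) [ -3.4 -19.3  -0.5] d 0.0 0.4
-0.045 f(x,axis,z) [ -2.8 -31.7  -2.7] d 0.0 0.4
end t 29.38 p [ 0.5849 -0.0246  0.0706] F [  1.6 -31.6  -5.3] w 0.0271 gf 59.3
pin y 242 [-0.0942 -0.0929 -0.0722 -0.0415 -0.0363]
```

The shoulder met the cheek at s≈-0.050 and the axial force rose sharply. The rear of the grip is at -93.5 mm, exactly as expected. I'll relax the push, release, retreat and check.

```bash
python3 - <<'E'
from h import *
manip.move_straight(tcp(-.049,0,.0004),speed=.03); st("relaxed")
gripper_open(); st("open")
manip.move_straight(np.array(readout.current_ee_pos())+[0,0,.12],speed=.25)
manip.set_joints([-.9]+list(readout.current_joint_positions())[1:]); manip.wait(.3); st("aside")
im,W=cloud("top"); im2,W2=cloud("scene")
cv2.imwrite("pics/crop7.png",np.hstack([cv2.resize(im[150:270,260:420],(400,300)),cv2.resize(im2[170:290,230:390],(400,300))]))
for w in(W,W2):
    p=(w.reshape(-1,3)-B)@BR
    g=p[(p[:,1]<-.031)&(p[:,1]>-.13)&(abs(p[:,0])<.025)&(abs(p[:,2])<.022)]; print("grip",len(g),np.percentile(g,[2,50,98],axis=0).round(4).tolist())
    t=g[g[:,2]>.008]; print(" x-y slope",np.polyfit(t[:,1],t[:,0],1)[0].round(3),"z-y",np.polyfit(t[:,1],t[:,2],1)[0].round(3))
    n=p[(p[:,1]>.031)&(p[:,1]<.08)&(abs(p[:,0])<.015)&(abs(p[:,2])<.015)]; print("nose",len(n),np.percentile(n,[2,50,98],axis=0).round(4).tolist() if len(n) else "")
    e=p[(abs(p[:,0])<.04)&(abs(p[:,1])<.015)&(p[:,2]>.019)]; print("eye top",np.percentile(e[:,2],95).round(4))
E
```

```text
relaxed t 29.77 p [ 0.5849 -0.0248  0.0705] F [-0.3 -9.9 -2.5] w 0.0269 gf 59.7
open t 30.37 p [ 0.5847 -0.0235  0.0704] F [ 0.4 -0.1 -0.3] w 0.0855 gf 0.0
aside t 33.08 p [ 0.3652 -0.4569  0.1903] F [0.7 0.4 0.7] w 0.0856 gf 0.0
grip 382 [[-0.0163, -0.0927, -0.0104], [-0.0038, -0.0621, 0.0084], [0.0106, -0.0323, 0.0123]]
 x-y slope 0.019 z-y 0.031
nose 53 [[-0.0079, 0.0312, 0.0024], [-0.0023, 0.0403, 0.006], [0.0033, 0.0537, 0.0093]]
eye top 0.0245
grip 283 [[-0.013, -0.0946, -0.016], [0.0033, -0.0684, 0.0088], [0.0152, -0.0333, 0.0138]]
 x-y slope -0.011 z-y 0.037
nose 14 [[-0.0029, 0.0411, 0.0017], [0.0017, 0.0467, 0.0054], [0.0061, 0.0561, 0.0076]]
eye top 0.0253
```

View pics/crop7.png

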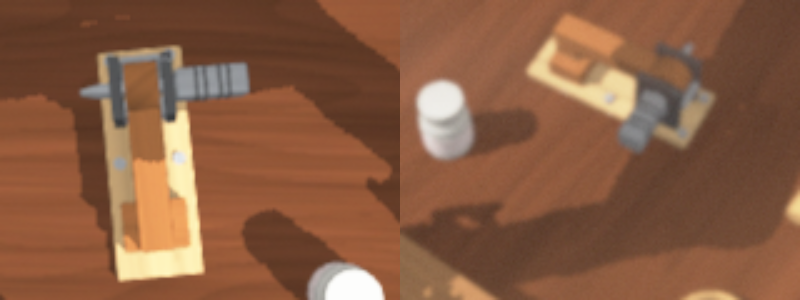

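The pin runs through both cheeks: nose at crop (85,92), and the grip's shoulder flush on the cheek at (177,85). The tilt is about 0.03 rad, the arm is seated, and the jar is upright at (445,120).

```bash
python3 -c "
from h import *
print(workorder.job_done())"
```

```text
the job is handed in; nothing more can be done
None
```

The job is handed in: the arm is seated in the bracket with its foot on the rest block, the pin is through both cheeks and the eye with its shoulder home, and the glue jar is still upright. The robot clock read about 33 s at the last check; the hand-in call returned no verdict.

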